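# Hang the slotted guard on the desk lamp and lock it

### The job

Fit the slotted metal guard over the white light column of the small brass desk lamp so that the column's two lugs run up its slots, then turn it clockwise (seen from above) until the lugs are over the locking notches and the guard drops fully home, flush on the column's top, and let go. The column may stand somewhat twisted in its base, so find the slots by feel, gently: never force the guard against the lamp. Leave the plain cover, the mug and the calculator where they are.

Things in the scene. Friction and masses are not known exactly. Their poses are not given: they have to be found in the camera images.
- guard: Bayonet guard, bare aluminium, about 0.32 kg (up to a third more or less), standing upright on the desk. Origin: centre of underside, z up. Round sleeve 65 mm outside, 53 mm inside diameter, 60 mm tall, open below, with two equal J-shaped slots through its wall, half a turn apart (a half turn makes no difference). On it a cap disc, 76 mm diameter, 60 to 66 mm above origin.
- guard_bar (a point): Centre of the flat grip bar on the guard's cap, on its axis, 88 mm above its origin. Bar 42 mm long along guard x, 14 mm thick along guard y, 38 mm tall (66 to 104 mm above the origin): pinch it across its thickness.
- guard_mouth (a point): Middle of the bottom opening of one slot mouth, in the sleeve wall under the bar's end, 29.5 mm from the axis along guard +x (the other at -x). Mouth 13 mm wide, open below, going up to a ceiling 28 mm above origin. From it a channel, floor at 14 mm, ceiling at 28 mm, runs anticlockwise seen from above to a closed end 60 degrees from the mouth's middle.
- guard_notch (a point): Ceiling of one locking notch (other opposite): at the channel's closed end, centred 50 degrees anticlockwise of the mouth, 11 mm wide, rising from the 28 mm ceiling to 36 mm above the guard's origin. Lugs have 2.5 mm play each way in the mouth, 1.5 mm (3 degrees) in the notch. The guard is turned clockwise about 50 degrees, then drops 6 mm and stands on the column's top.
- lamp: Small desk lamp, fixed to the desk. Origin: centre of underside at desk level, z up. Brass base 160 mm along x, 120 mm along y, 24 mm tall, small black rocker switch near its -x edge. On its vertical axis a white light column, 50 mm diameter. The column is stiff and neither turns nor sinks in use; contact force between guard and lamp must stay under 35 N.
- lamp_lugs (a point): Point on the column's axis, 106 mm above the desk, level with two round brass lugs, 8 mm diameter, that stick out level on opposite sides to 39 mm from the axis (upper sides at 110 mm). This point's axes are the lamp's, not the lugs': the column sits twisted by an unmeasured amount, the line through the lugs lying 11 to 69 degrees anticlockwise, seen from above, of the lamp's x axis.
- lamp_top (a point): Centre of the column's flat top, 136 mm above the desk, edge bevelled (top face 38 mm across, full 50 mm from 6 mm lower). Guard origin's height above the desk: 110 mm when the sleeve's edge stops on the lugs (mouths not over them), 82 mm when the ceilings rest on the lugs, 82 to 88 mm free to turn, 76 mm when dropped home with its cap flush on this top.
- cover: Plain aluminium cover of the same size as the guard, but with a closed sleeve without slots and a round knob of 24 mm diameter; leave it alone. Origin: centre of its underside.
- mug: Blue mug, 80 mm diameter, 92 mm tall; leave it alone. Origin: centre of its underside.
- calculator: Grey desk calculator 140 x 75 x 14 mm; leave it alone. Origin: centre of its underside.
There are look-alikes about, which are no part of the job. Leave any pink or red look-alike of the guard alone. What is shaped like the lamp but purple is not meant.

How it is judged:
On the way, in this order (a step that is already met when the one before it is completed fails the run):
1. the guard is lifted off the desk (height (world z) of guard above 0.05 m and angle between guard's own z axis and vertical below 0.4 rad), for 0.1 s.
2. the guard hangs over the column with the lugs in its slots (horizontal distance between guard and lamp below 0.006 m and z of guard in the frame of lamp between 0.0795 and 0.093 m), for 0.1 s.
At the end, for the whole second after the job is handed in: The guard sits locked on the lamp: its axis within 5 mm of the lamp's, upright within 0.06 rad, dropped home into the notches (origin 73 to 78.5 mm above the lamp's underside), released and at rest (under 0.02 m/s) (horizontal distance between guard and lamp below 0.005 m and z of guard in the frame of lamp between 0.073 and 0.0785 m and angle between guard's own z axis and vertical below 0.06 rad and linear speed of guard below 0.02 m/s); the robot touches nothing.
It fails at once if the guard is forced against the lamp (over 35 N) (contact force between guard and lamp above 35 N).
It fails at once if the plain cover is moved more than 30 mm (distance of cover from where it was at the start of the episode above 0.03 m).
It fails at once if the mug is moved more than 30 mm (distance of mug from where it was at the start of the episode above 0.03 m).
It fails at once if the calculator is moved more than 30 mm (distance of calculator from where it was at the start of the episode above 0.03 m).
It also fails if it takes over 72 s, if anything falls off the work surface, if the arm or the gripper's body presses on something with over 40 N, if the wrist force passes 120 N, or if a joint passes its speed limit or range.

### The arm

A 6-joint arm with a two-finger parallel gripper is mounted at the origin on the work surface. World frame = base frame: x ahead of the robot, y to its left, z up, the work surface at z = 0. Lengths are in m, angles in rad, forces in N, time in s.
With the tool pointing down it reaches from about 0.375 to 0.9 m from the base axis. Payload 3.1 kg.
Tool frame: the origin (TCP) lies on the centre line of the jaws, within the pads' length; the fingertips stand 11 mm ahead of it and the grasp point (between the pads) lies 8 mm behind it; x points along the fingers, y is the direction in which the jaws open and shut, and the axes are right-handed (so a half turn about x gives the same grasp; the last joint's range is limited). The gripper opens to 87 mm and grips with 3 to 60 N. Pads are 19 mm wide; open, the fingers measure 117 mm over their backs; the gripper's body (75 mm by 190 mm) begins 51 mm behind the grasp point.
Start: joints at [1.113, 0.527, 1.433, -0, 1.181, -0.178], TCP at [0.172, 0.601, 0.234] pointing down, gripper open.
Joint ranges: [-3.08, 3.08], [-0.75, 2.2], [0.22, 2.44], [-1.43, 4.57], [0, 2.65], [-2.85, 2.85]. Speed limits (rad/s): [2.79, 2.79, 3.14, 3.14, 3.14, 3.14].

### API

Orientations are given as a unit quaternion [x, y, z, w].
In Python, from rig import robot, camera, camera_info gives the robot as it stands.
- The arm moves only by the shell command python3 -m inch 'ROWS' [FORCE]. ROWS is JSON, a list that holds one entry, the list of rows, each a list of 5 numbers: the shift along the tool's x, y, z in cm, then the turn about the tool's x in rad, then the opening, from 0 (shut) to 1 (fully open). A call has 1 to 8 rows; each row shifts and turns the pose as measured when the row begins, along the tool's axes as they then stand; what a row does not reach is not made up. A row lasts 1/12 s, in which the tool goes at most 41.7 mm and 7.16 degrees, less where a joint would pass 70% of its speed; a pose out of reach is approached as far as the arm can. A call with a gripper value outside its range is refused whole. The fingers move at their own pace and stop on an object; FORCE is the grip in N (left out, the last holds). Time passes only in rows, so rows that do not move let the fingers close. It gives the time, the measured TCP pose, the force and the opening at its end, in the units of the state.
- robot.get_obs(): the state, without advancing time (a new reading comes with each control period).
- camera(name): name is "scene" or "side" or "wrist"; returns the picture (400x640x3 uint8, red, green, blue); there is no depth.
- camera_info(name): a dict with "camera_matrix" (3x3 intrinsics, pixels), "dist" ([k1, k2, p1, p2, k3] as OpenCV has them; the pictures are not rectified), "rvec" (rotation vector, rad) and "tvec" (3), from world to camera coordinates, as OpenCV has them. Camera axes: x right, y down, z forward; pixel columns grow to the right and rows downward; lengths in m; the calibration is good to about 2 mm. A picture is of the moment at which its call begins: read the wrist's pose just before it. camera_info takes no time and is no camera call; for the wrist camera it gives the pose at the moment of the call.
- robot.hand_in(): hands the job in, once; it reports no verdict.
The state is a dict: "time": time; "q": joint angles; "joint_velocities": joint speeds; "joint_torque": joint torques, N m; "position": TCP position; "tool_rot": TCP orientation; "ft_force": force on the tool from outside, world axes, zero at the start; "moment": the same for the moment, N m; "grip_width": finger opening in m.
Only numpy, scipy, OpenCV 4.12 (cv2) and the standard library are available. Lean on these libraries where they do the work, as an engineer would, in place of code of your own. Each camera call takes 0.05 s, during which the arm holds its last target. There are 200 camera calls.

## Working session

There is one attempt and no reset: what is moved stays moved. The work goes in short steps, Python scripts to look and compute and a shell command to move; the robot and the scene stay as the last step left them, time stands still between calls to the robot, and variables do not carry over. Pictures are saved under pics/ and viewed, about 8 in all and at most 12, crops included, and the job is handed in when it is done.

```bash
ls; mkdir -p pics; python3 - <<'E'
from rig import robot, camera, camera_info
import cv2, numpy as np
np.set_printoptions(precision=4,suppress=True)
o=robot.get_obs(); print(o)
for n in("scene","side"):
    im=camera(n); cv2.imwrite(f"pics/{n}0.png",im[...,::-1]); i=camera_info(n)
    R=cv2.Rodrigues(i["rvec"])[0]; print(n,-R.T@i["tvec"],R[2],i["camera_matrix"][0][0],i["dist"])
a=[cv2.imread(f"pics/{n}0.png") for n in("scene","side")]
E
```

```text
pics
{'time': 0.0, 'q': array([ 1.1135,  0.5285,  1.4339, -0.    ,  1.1814, -0.1785]), 'joint_velocities': array([-0.0001, -0.0016,  0.0027,  0.0001, -0.    ,  0.0005]), 'joint_torque': array([ -0.0003, -44.0048, -17.6589,   0.0631,   0.0584,  -0.0002]), 'position': array([0.1716, 0.6002, 0.2326]), 'tool_rot': array([ 0.0975,  0.7005, -0.099 ,  0.7   ]), 'ft_force': array([-0.3933, -1.0199, -1.1658]), 'moment': array([-0.0015, -0.0403, -0.0613]), 'grip_width': 0.08703512680516011}
scene [ 0.8617 -0.7139  1.1588] [-0.277   0.5156 -0.8108] 476.75109821480225 [0.0223 0.     0.     0.     0.    ]
side [ 0.0287 -0.6004  0.9779] [ 0.397   0.4896 -0.7763] 437.1582111503482 [-0.0059  0.      0.      0.      0.    ]
```

View pics/scene0.png

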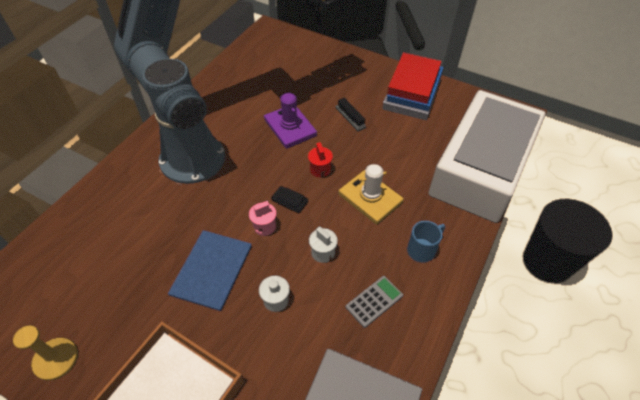

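View pics/side0.png

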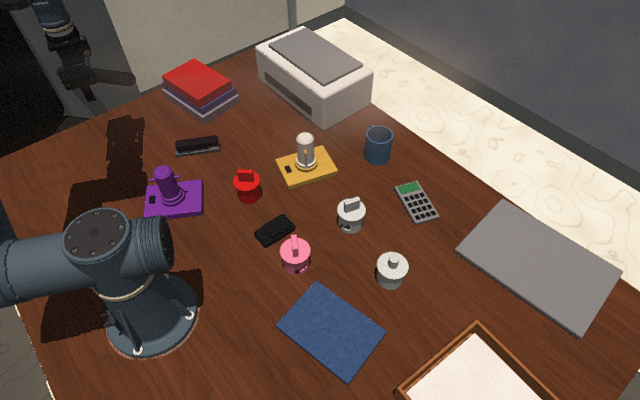

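Scene view: guard with its bar at (323,243), cover (274,292), lamp column (373,180), mug (425,240). Side view: guard (351,213), lamp (305,155), cover (391,268). Next I'll enlarge the guard and lamp in both views.

```bash
cat > h.py <<'E'
from rig import robot, camera, camera_info
import cv2, numpy as np
np.set_printoptions(precision=4,suppress=True)
def ray(i,uv):
    p=cv2.undistortPoints(np.array([[uv]],float),np.array(i["camera_matrix"],float),np.array(i["dist"],float))[0,0]
    R=cv2.Rodrigues(np.array(i["rvec"],float))[0]; t=np.array(i["tvec"],float).ravel()
    d=R.T@np.r_[p,1]; return -R.T@t, d/np.linalg.norm(d)
def plane(i,uv,z):
    c,d=ray(i,uv); return c+d*(z-c[2])/d[2]
def tri(obs):
    A=np.zeros((3,3));b=np.zeros(3)
    rs=[ray(i,uv) for i,uv in obs]
    for c,d in rs:
        P=np.eye(3)-np.outer(d,d);A+=P;b+=P@c
    x=np.linalg.solve(A,b); return x,[float(np.linalg.norm((np.eye(3)-np.outer(d,d))@(x-c))) for c,d in rs]
def proj(i,X):
    return cv2.projectPoints(np.array(X,float).reshape(-1,1,3),np.array(i["rvec"],float),np.array(i["tvec"],float),np.array(i["camera_matrix"],float),np.array(i["dist"],float))[0][:,0]
E
python3 - <<'E'
import cv2,numpy as np
a=cv2.imread("pics/scene0.png");b=cv2.imread("pics/side0.png")
c=lambda m,x,y:cv2.resize(m[y:y+70,x:x+90],None,fx=4.4,fy=4.2,interpolation=cv2.INTER_CUBIC)
c=lambda m,x,y:cv2.resize(m[y:y+70,x:x+90],(396,296),interpolation=cv2.INTER_CUBIC)
cv2.imwrite("pics/m.png",np.vstack([np.hstack([c(a,280,210),c(b,306,180)]),np.hstack([c(a,327,155),c(b,260,122)])]))
E
```

```text
(no output)
```

View pics/m.png

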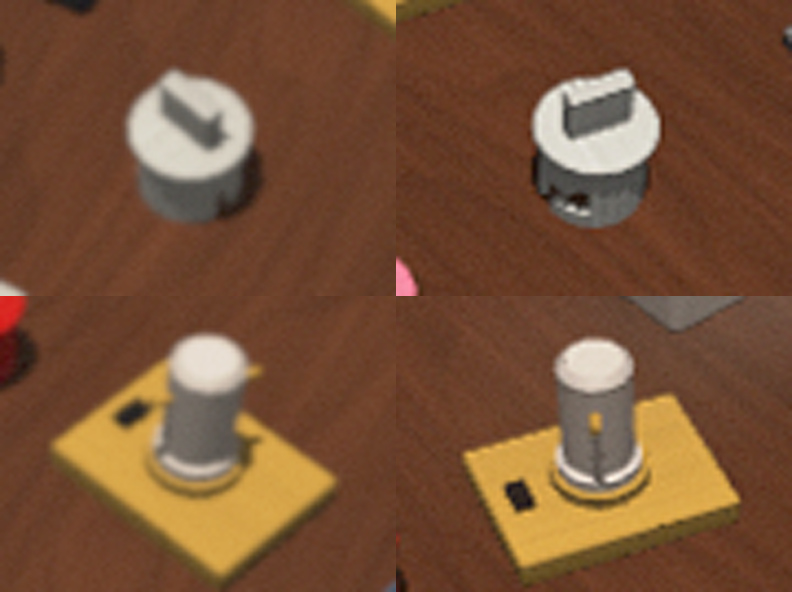

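```bash
python3 - <<'E'
from h import *
s,d=camera_info("scene"),camera_info("side")
S=lambda x,y,ox,oy:(ox+x/4.4-.4,oy+y/4.23-.4)
print("bar top",tri([(s,S(193,96,280,210)),(d,S(599-396,87,306,180))]))
e=[plane(s,S(x,y,280,210),.104)for x,y in((170,76),(216,118))]; print("bar ends sc",e,np.degrees(np.arctan2(*(e[1]-e[0])[1::-1])))
e=[plane(d,S(x-396,y,306,180),.104)for x,y in((566,96),(632,79))]; print("bar ends sd",e,np.degrees(np.arctan2(*(e[1]-e[0])[1::-1])))
print("cap c",tri([(s,S(191,127,280,210)),(d,S(596-396,124,306,180))]))
print("lamp top",tri([(s,S(209,357,327,85)),(d,S(594-396,360,260,52))]))
L=tri([(s,S(209,361-296,327,155)),(d,S(594-396,362-296,260,122))]);print("lamp top",L)
lr=plane(s,S(258,372-296,327,155),.106);ll=plane(s,S(150,402-296,327,155),.106);ls=plane(d,S(596-396,421-296,260,122),.106)
print(lr,ll,ls)
for v in(lr,ll,ls): w=v-L[0]; print(np.linalg.norm(w[:2]),np.degrees(np.arctan2(w[1],w[0])))
B=[plane(s,S(x,y-296,327,155),.024) for x,y in((52,450),(337,482),(220,572))]
print(B)
w=camera_info("wrist");c,r=ray(w,(320,200));print("wrist",c,r,w["camera_matrix"][0][0])
E
```

```text
bar top (array([ 0.5401, -0.102 ,  0.1011]), [0.0014157676370805566, 0.0014157676370805672])
bar ends sc [array([ 0.5214, -0.0956,  0.104 ]), array([ 0.5606, -0.1096,  0.104 ])] -19.614838286461065
bar ends sd [array([ 0.5186, -0.0981,  0.104 ]), array([ 0.5571, -0.1129,  0.104 ])] -21.078694897064917
cap c (array([ 0.5396, -0.1026,  0.0654]), [0.001408146529177862, 0.0014081465291778845])
lamp top (array([0.5729, 0.1343, 0.1356]), [0.0020451368074597214, 0.0020451368074596975])
lamp top (array([0.5735, 0.1346, 0.1325]), [0.0013634660574137812, 0.0013634660574138107])
[0.5981 0.1651 0.106 ] [0.5478 0.1064 0.106 ] [0.5554 0.1099 0.106 ]
0.03918568093706083 51.103873784296695
0.038054681511655766 -132.34930854451252
0.03058331634627204 -126.20994338773798
[array([0.4842, 0.0974, 0.024 ]), array([0.6667, 0.1668, 0.024 ]), array([0.6301, 0.0574, 0.024 ])]
wrist [0.1032 0.6212 0.3836] [ 0.246  -0.067  -0.9669] 333.94855112508935
```

```bash
python3 -m inch '[[[0,-2.4,3.2,0,1],[0,-2.4,3.2,0,1],[0,-2.4,3.2,0,1],[0,-2.4,3.2,0,1],[0,-2.4,3.2,0,1],[0,-2.4,3.2,0,1],[0,-2.4,3.2,0,1],[0,-2.4,3.2,0,1]]]'
```

```text
time: 0.77
position: [0.366, 0.3423, 0.2285]
tool_rot: [0.092, 0.703, -0.093, 0.699]
ft_force: [-0.0, 0.7, -0.8]
grip_width: 0.0873
```

```bash
python3 -m inch '[[[-0.4,-2.4,3.2,0,1],[-0.4,-2.4,3.2,0,1],[0,-2.4,3.2,0,1],[0,-2.4,3.2,0,1],[0,-2.4,3.0,0,1],[0,-1.8,2.6,0,1],[0,0,0,0,1],[0,0,0,0,1]]]'
python3 - <<'E'
from h import *
o=robot.get_obs(); i=camera_info("wrist"); im=camera("wrist")[...,::-1]; cv2.imwrite("pics/w1.png",im)
np.save("w1.npy",{k:np.array(v) for k,v in i.items()},allow_pickle=True)
print(o["position"],proj(i,[[.5735,.1345,.136],[.5735,.1345,.106]]))
E
```

```text
time: 1.43
position: [0.5168, 0.1437, 0.234]
tool_rot: [0.095, 0.702, -0.097, 0.699]
ft_force: [0.2, 0.5, -0.2]
grip_width: 0.0867
[0.5168 0.1437 0.234 ] [[325.3594 274.7736]
 [324.83   259.3698]]
```

View pics/w1.png

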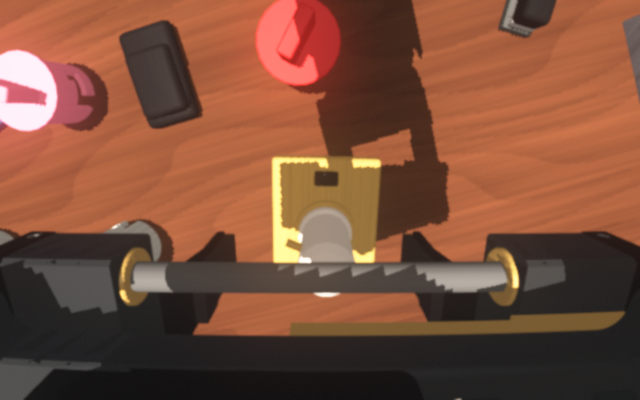

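Wrist view: the gripper fills the lower half. The lamp (base 272–380, 157–262) is half hidden behind it. I'll move past the lamp so that it comes into the free upper half.

```bash
python3 -m inch '[[[0,0,3.6,0,1],[0,0,3.6,0,1],[0,0,3.6,0,1],[0,0,2.6,0,1],[0,0,0,0,1],[0,0,0,0,1]]]'
cat > shot.py <<'E'
import sys
from h import *
n=sys.argv[1]
i=camera_info("wrist"); im=camera("wrist")[...,::-1]; cv2.imwrite(f"pics/{n}.png",im)
np.save(n+".npy",{k:np.array(v) for k,v in i.items()},allow_pickle=True)
E
python3 shot.py w2
python3 -m inch '[[[0,-3,0,0,1],[0,-3,0,0,1],[0,0,0,0,1],[0,0,0,0,1]]]'
python3 shot.py w3
python3 - <<'E'
import cv2,numpy as np
a,b=[cv2.imread(f"pics/{n}.png")[0:260,170:470] for n in("w2","w3")]
cv2.imwrite("pics/m2.png",cv2.resize(np.hstack([a,b]),None,fx=1.33,fy=1.33,interpolation=cv2.INTER_CUBIC))
E
```

```text
time: 1.98
position: [0.6401, 0.1158, 0.2292]
tool_rot: [0.09, 0.708, -0.093, 0.694]
ft_force: [-1.3, 0.0, -1.1]
grip_width: 0.0871
time: 2.37
position: [0.6169, 0.0636, 0.2287]
tool_rot: [0.087, 0.71, -0.09, 0.693]
ft_force: [0.9, 0.5, 0.5]
grip_width: 0.0867
```

View pics/m2.png

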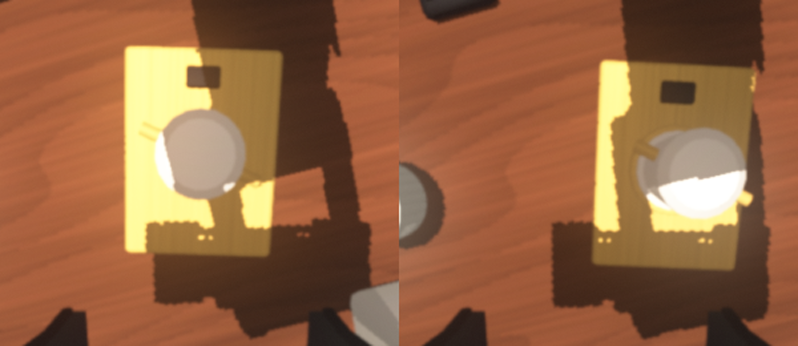

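```bash
python3 - <<'E'
from h import *
I=[np.load(n+".npy",allow_pickle=True).item() for n in("w2","w3")]
P=lambda x,y,o:(170+(x+.5)/1.33-.5-o/1.33,(y+.5)/1.33-.5)
t=[(I[0],P(203,154,0)),(I[1],P(703,173,399))]
print("top",tri(t),[plane(i,p,.131) for i,p in t])
l=[(I[0],P(143,132,0)),(I[1],P(637,146,399))]
r=[(I[0],P(260,184,0)),(I[1],P(751,199,399))]
print("lugL",tri(l),[plane(i,p,.106) for i,p in l])
print("lugR",tri(r),[plane(i,p,.106) for i,p in r])
for k in(0,1):
  a,b=plane(*l[k],.106),plane(*r[k],.106); print((a+b)/2,np.linalg.norm(a-b),np.degrees(np.arctan2(*(b-a)[1::-1])))
# gold base centre from w2 corners at z=.024
c=[plane(I[0],P(x,y,0),.024) for x,y in((126,47),(282,51),(268,256),(126,252))];print("base",np.mean(c,0),c)
w=camera_info("wrist");c,d=ray(w,(320,200));print(c,d,robot.get_obs()["position"])
E
```

```text
top (array([0.5724, 0.1374, 0.1267]), [4.85458134131366e-06, 4.85458134147201e-06]) [array([0.5725, 0.1374, 0.131 ]), array([0.5721, 0.1365, 0.131 ])]
lugL (array([0.5496, 0.1063, 0.1043]), [0.0009078209177125133, 0.0009078209177121833]) [array([0.5506, 0.1062, 0.106 ]), array([0.5488, 0.1065, 0.106 ])]
lugR (array([0.5974, 0.1668, 0.1078]), [0.0009770888509595664, 0.0009770888509596299]) [array([0.5985, 0.1667, 0.106 ]), array([0.5968, 0.1677, 0.106 ])]
[0.5746 0.1364 0.106 ] 0.07716518252855713 51.609894525052056
[0.5728 0.1371 0.106 ] 0.0778147839976575 51.866934316787734
base [0.5726 0.1358 0.024 ] [array([0.4809, 0.1025, 0.024 ]), array([0.5138, 0.2147, 0.024 ]), array([0.6645, 0.1691, 0.024 ]), array([0.6313, 0.0569, 0.024 ])]
[0.5515 0.0825 0.3813] [ 0.2234 -0.0589 -0.9729] [0.6167 0.0637 0.2287]
```

```bash
python3 -m inch '[[[-0.3,-3.6,0.7,0,1],[-0.3,-3.6,0.7,0,1],[0,-3.6,0.7,0,1],[0,-3.6,0.7,0,1],[0,-3.4,0.7,0,1],[0,0,0,0.05,1],[0,0,0,0.05,1],[0,0,0,0,1]]]'
python3 shot.py w4
python3 - <<'E'
import cv2
from h import *
w=camera_info("wrist");print(proj(w,[.54,-.1025,.104]))
cv2.imwrite("pics/m4.png",cv2.resize(cv2.imread("pics/w4.png")[0:260,170:470],None,fx=2,fy=2,interpolation=cv2.INTER_CUBIC))
E
```

```text
time: 3.08
position: [0.605, -0.1114, 0.2365]
tool_rot: [0.118, 0.706, -0.12, 0.688]
ft_force: [-0.0, 0.8, 0.3]
grip_width: 0.0867
[[301.9332 125.6456]]
```

View pics/m4.png

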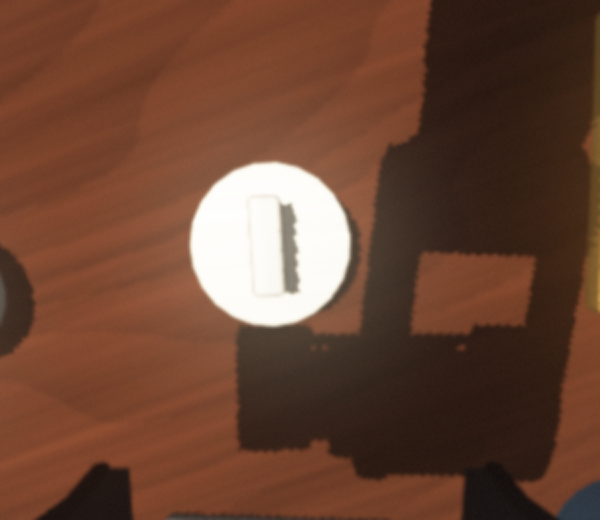

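```bash
cat > tgt.py <<'E'
import sys
from h import *
from scipy.spatial.transform import Rotation as Ro
def st(x,y,psi,z=None):
    o=robot.get_obs(); R=Ro.from_quat(o["tool_rot"]).as_matrix(); p=o["position"]
    ps=np.degrees(np.arctan2(R[1,2],R[0,2])); d=R.T@np.r_[np.array([x,y])-p[:2],(z-p[2]) if z else 0]
    print("t",round(o["time"],2),"pos",p,"psi %.2f"%ps,"tilt(deg)",np.degrees(np.arccos(-R[2,0])),"xaxis",R[:,0],"shift cm",d*100,"turn rad %.3f"%np.radians(ps-psi),"F",o["ft_force"],"M",o["moment"],"w",o["grip_width"],"q6",o["q"][5])
if __name__=="__main__": st(*map(float,sys.argv[1:]))
E
python3 - <<'E'
from h import *
i=np.load("w4.npy",allow_pickle=True).item()
P=lambda x,y:(170+(x+.5)/2-.5,(y+.5)/2-.5)
a,b=plane(i,P(264.5,195),.104),plane(i,P(270,296.5),.104)
print((a+b)/2,np.linalg.norm(a-b),np.degrees(np.arctan2(*(b-a)[1::-1])),plane(i,P(270.5,244),.066))
E
python3 tgt.py .540 -.1025 -20.3 .081
```

```text
[ 0.5385 -0.1011  0.104 ] 0.04151880653367159 -16.70594085818454 [ 0.5375 -0.1012  0.066 ]
t 3.13 pos [ 0.6049 -0.1107  0.2365] psi -19.23 tilt(deg) 1.4600215746535155 xaxis [-0.0254  0.0023 -0.9997] shift cm [15.7079 -1.2622 -6.0157] turn rad 0.019 F [0.0283 0.166  0.0002] M [ 0.0077 -0.0578  0.0037] w 0.08720681972184909 q6 -1.5919029367971398
```

```bash
python3 -m inch '[[[0,-0.45,-2.2,-0.03,1],[0,-0.45,-2.2,0,1],[0,-0.4,-2.2,0,1],[1.5,0,0,0,1],[1.5,0,0,0,1],[1.5,0,0,0,1],[0,0,0,0,1]]]'; python3 tgt.py .5385 -.1015 -17.5 .081
```

```text
time: 3.72
position: [0.5345, -0.0918, 0.1939]
tool_rot: [0.099, 0.708, -0.099, 0.692]
ft_force: [-0.0, -0.3, -0.7]
grip_width: 0.0869
t 3.72 pos [ 0.5345 -0.0918  0.1939] psi -16.10 tilt(deg) 1.2452827665238455 xaxis [-0.0215  0.0032 -0.9998] shift cm [11.2732 -0.7914  0.8959] turn rad 0.024 F [-0.0002 -0.3023 -0.6881] M [ 0.0348 -0.0422 -0.0499] w 0.08685834486084883 q6 -1.6602541839795353
```

```bash
python3 -m inch '[[[1.5,-0.3,0.3,0.02,1],[1.5,-0.2,0.3,0,1],[1.5,-0.2,0.3,0,1],[1.5,0,0,0,1],[1,0,0,0,1],[0.5,0,0,0,1],[0,0,0,0,1]]]'; python3 tgt.py .5385 -.1015 -17.5 .081
```

```text
time: 4.3
position: [0.5435, -0.0943, 0.1205]
tool_rot: [0.1, 0.705, -0.1, 0.695]
ft_force: [-0.1, 0.3, 0.0]
grip_width: 0.0867
t 4.3 pos [ 0.5435 -0.0943  0.1205] psi -16.33 tilt(deg) 0.8624577973707819 xaxis [-0.0149  0.002  -0.9999] shift cm [ 3.9567 -0.8213 -0.2213] turn rad 0.020 F [-0.0884  0.3272  0.0301] M [ 0.0174 -0.0278 -0.0098] w 0.086695552528578 q6 -1.6550506716347781
```

```bash
python3 -m inch '[[[1,-1.0,-0.2,0.03,1],[1,0,0,0,1],[0.5,0,0,0,1],[0,0,0,0,1],[0,0,0,0,1]]]'; python3 tgt.py .5385 -.1015 -17.5 .081
```

```text
time: 4.72
position: [0.5411, -0.1023, 0.0972]
tool_rot: [0.109, 0.702, -0.11, 0.695]
ft_force: [-0.2, 0.3, 0.1]
grip_width: 0.0873
t 4.72 pos [ 0.5411 -0.1023  0.0972] psi -17.85 tilt(deg) 0.5477017838802586 xaxis [-0.0095  0.0005 -1.    ] shift cm [ 1.6254 -0.0013 -0.2588] turn rad -0.006 F [-0.1525  0.3231  0.1474] M [-0.0518  0.0144  0.0876] w 0.08729310214154545 q6 -1.6442254016043576
```

Aligned; I'll lower the last 16 mm, then close.

```bash
python3 -m inch '[[[0.9,0,-0.25,0,1],[0.6,0,0,0,1],[0.2,0,0,0,1],[0,0,0,0,1]]]'; python3 tgt.py .5385 -.1015 -17.5 .081
```

```text
time: 5.05
position: [0.5395, -0.1011, 0.0799]
tool_rot: [0.109, 0.701, -0.11, 0.696]
ft_force: [0.3, -0.9, 0.3]
grip_width: 0.0871
t 5.05 pos [ 0.5395 -0.1011  0.0799] psi -17.76 tilt(deg) 0.39789495989924784 xaxis [-0.0069 -0.0004 -1.    ] shift cm [-0.1085 -0.0733 -0.082 ] turn rad -0.005 F [ 0.2644 -0.859   0.2768] M [ 0.0259 -0.0387 -0.0203] w 0.08710728839683968 q6 -1.6447977852262494
```

```bash
python3 -m inch '[[[0,0,0,0,0.1],[0,0,0,0,0.1],[0,0,0,0,0.1],[0,0,0,0,0.1],[0,0,0,0,0.1],[0,0,0,0,0.1],[0,0,0,0,0.1],[0,0,0,0,0.1]]]' 30; python3 tgt.py .5385 -.1015 -17.5 .081
```

```text
time: 5.72
position: [0.54, -0.1012, 0.0804]
tool_rot: [0.109, 0.701, -0.11, 0.697]
ft_force: [0.0, 0.3, -0.1]
grip_width: 0.0418
t 5.72 pos [ 0.54   -0.1012  0.0804] psi -17.76 tilt(deg) 0.3372980603168572 xaxis [-0.0058 -0.0008 -1.    ] shift cm [-0.0618 -0.0741 -0.1365] turn rad -0.004 F [ 0.004   0.2722 -0.0944] M [-0.0617 -0.0576  0.0247] w 0.041760484008218544 q6 -1.6448586878558675
```

```bash
python3 -m inch '[[[0,0,0,0,0],[0,0,0,0,0],[0,0,0,0,0],[0,0,0,0,0],[0,0,0,0,0],[0,0,0,0,0],[0,0,0,0,0]]]' 30; python3 tgt.py .5385 -.1015 -17.5 .081
```

```text
time: 6.3
position: [0.5398, -0.1014, 0.0802]
tool_rot: [0.108, 0.701, -0.11, 0.696]
ft_force: [0.6, -0.2, 0.8]
grip_width: 0.0139
t 6.3 pos [ 0.5398 -0.1014  0.0802] psi -17.75 tilt(deg) 0.36586272181059415 xaxis [-0.0063 -0.001  -1.    ] shift cm [-0.0772 -0.0455 -0.1217] turn rad -0.004 F [ 0.6233 -0.183   0.8354] M [-0.0432 -0.0226  0.0355] w 0.013896167028196743 q6 -1.6448752960832849
```

```bash
python3 -m inch '[[[-0.5,0,0,0,0],[-1.5,0,0,0,0],[-2.5,0,0,0,0],[-2.5,0,0,0,0],[-2.5,0,0,0,0],[-2.5,0,0,0,0],[-2.5,0,0,0,0],[-1.5,0,0,0,0]]]'; python3 -m inch '[[[-1.5,0,0,0,0],[0,0,0,0,0],[0,0,0,0,0]]]'; python3 tgt.py .573 .1365 51.7 .25
```

```text
time: 6.97
position: [0.5355, -0.0988, 0.2415]
tool_rot: [0.111, 0.708, -0.108, 0.689]
ft_force: [0.6, -0.2, -2.6]
grip_width: 0.0138
time: 7.22
position: [0.5367, -0.0989, 0.2614]
tool_rot: [0.11, 0.705, -0.108, 0.692]
ft_force: [-1.5, 0.0, -2.1]
grip_width: 0.0139
t 7.22 pos [ 0.5367 -0.0989  0.2614] psi -17.76 tilt(deg) 1.070123694137421 xaxis [-0.018   0.005  -0.9998] shift cm [ 1.1953 23.5263 -3.6985] turn rad -1.212 F [-1.528   0.0408 -2.0698] M [ 0.0487 -0.029  -0.0302] w 0.01386955362896506 q6 -1.6458059683551423
```

```bash
python3 -m inch '[[[0,0,0,-0.12,0],[0,0,0,-0.12,0],[0,0,0,-0.12,0],[0,0,0,-0.12,0],[0,0,0,-0.12,0],[0,0,0,-0.12,0],[0,0,0,-0.12,0],[0,0,0,-0.12,0]]]'; python3 -m inch '[[[0,0,0,-0.12,0],[0,0,0,-0.12,0],[0,0,0,0,0],[0,0,0,0,0]]]'; python3 tgt.py .573 .1365 51.7 .25
```

```text
time: 7.88
position: [0.5288, -0.0955, 0.2497]
tool_rot: [-0.229, 0.677, 0.248, 0.654]
ft_force: [-0.7, 0.3, -4.1]
grip_width: 0.0137
time: 8.22
position: [0.5271, -0.0873, 0.2427]
tool_rot: [-0.302, 0.65, 0.326, 0.617]
ft_force: [-0.5, 0.3, -1.8]
grip_width: 0.0137
t 8.22 pos [ 0.5271 -0.0873  0.2427] psi 52.79 tilt(deg) 3.2507363930801003 xaxis [-0.056   0.009  -0.9984] shift cm [-0.7832  9.9295 20.5678] turn rad 0.019 F [-0.4759  0.3254 -1.7594] M [0.023  0.0002 0.0355] w 0.013669893301705293 q6 -2.852981871366879
```

```bash
python3 -m inch '[[[-0.6,1.6,3.3,0,0],[-0.6,1.6,3.3,0,0],[-0.4,1.6,3.3,0,0],[0,1.6,3.3,0,0],[0,1.6,3.3,0,0],[0,0,0,0,0],[0,0,0,0,0]]]'; python3 tgt.py .573 .1365 51.7 .25; python3 -c "
from h import *;print(robot.get_obs()['q'])"
```

```text
time: 8.8
position: [0.5638, 0.0964, 0.2522]
tool_rot: [-0.299, 0.653, 0.326, 0.615]
ft_force: [0.6, -0.6, -1.3]
grip_width: 0.0137
t 8.8 pos [0.5638 0.0964 0.2522] psi 52.55 tilt(deg) 3.788114221298941 xaxis [-0.0652  0.0107 -0.9978] shift cm [0.2037 1.703  3.7478] turn rad 0.015 F [ 0.5773 -0.5829 -1.294 ] M [ 0.0554 -0.0234  0.0028] w 0.013744872712081992 q6 -2.520760238365588
[-0.0305  0.4606  1.5016  0.0092  1.245  -2.5208]
```

```bash
python3 -m inch '[[[0,0,0,0,0],[0,0,0,0,0],[0,0,0,0,0],[0,0,0,0,0],[0,0,0,0,0],[0,0,0,0,0]]]' >/dev/null; python3 tgt.py .573 .1365 51.7 .25; python3 -m inch '[[[-0.5,0,0,0,0],[-0.5,0,0,0,0],[-0.5,0,0,0,0],[-0.5,0,0,0,0]]]' >/dev/null; python3 tgt.py .573 .1365 51.7 .25;  python3 -m inch '[[[0.5,0,0,0,0],[0.5,0,0,0,0],[0.5,0,0,0,0],[0.5,0,0,0,0]]]' >/dev/null; python3 tgt.py .573 .1365 51.7 .25
```

```text
t 9.3 pos [0.5622 0.0921 0.2503] psi 52.31 tilt(deg) 4.050074791422129 xaxis [-0.0699  0.0101 -0.9975] shift cm [-0.0034  1.8673  4.1755] turn rad 0.011 F [ 1.0332  0.7067 -1.3805] M [ 0.0751  0.0028 -0.0307] w 0.01344815110415602 q6 -2.5232728907491175
t 9.63 pos [0.5632 0.0902 0.2712] psi 52.16 tilt(deg) 4.167209575559445 xaxis [-0.072   0.0102 -0.9974] shift cm [2.0913 1.9383 4.3334] turn rad 0.008 F [ 0.652  -1.0362 -2.4008] M [ 0.01   -0.0337 -0.0266] w 0.014209160068224952 q6 -2.5232932519320475
t 9.97 pos [0.5639 0.0905 0.2533] psi 52.18 tilt(deg) 3.7185153490923817 xaxis [-0.0641  0.0099 -0.9979] shift cm [0.3163 2.0849 4.199 ] turn rad 0.008 F [-0.7266  0.3914 -2.4908] M [ 0.0563 -0.0068  0.0487] w 0.013565539611320569 q6 -2.523524147903971
```

```bash
python3 -m inch '[[[-3.5,1,2.1,0,0],[-3.5,1,2.1,0,0],[0.5,0,0,0,0],[0.5,0,0,0,0],[0.5,0,0,0,0],[0.5,0,0,0,0],[0.5,0,0,0,0],[0.5,0,0,0,0]]]' >/dev/null; python3 tgt.py .573 .1365 51.7 .25; python3 -m inch '[[[0.3,0,0,0,0],[0.3,0,0,0,0],[0.3,0,0,0,0],[0.3,0,0,0,0],[0.3,0,0,0,0],[0.3,0,0,0,0],[0.3,0,0,0,0],[0.3,0,0,0,0]]]' >/dev/null; python3 tgt.py .573 .1365 51.7 .25
```

```text
t 10.63 pos [0.5689 0.1355 0.2811] psi 52.11 tilt(deg) 5.076582579616742 xaxis [-0.088   0.0089 -0.9961] shift cm [ 3.0587 -0.4942  0.4817] turn rad 0.007 F [ 0.2819 -0.2207 -2.9166] M [ 0.0622 -0.059  -0.0069] w 0.014053389307893996 q6 -2.445160744160741
t 11.3 pos [0.5647 0.1339 0.2513] psi 51.98 tilt(deg) 5.444434879297506 xaxis [-0.0945  0.0085 -0.9955] shift cm [ 0.0532 -0.4973  0.7217] turn rad 0.005 F [-0.3735 -0.1026 -2.1786] M [ 0.0852 -0.0257  0.0508] w 0.01350621226430934 q6 -2.445675534672918
```

```bash
cat > tl.py <<'E'
from tgt import *
o=robot.get_obs(); R=Ro.from_quat(o["tool_rot"]).as_matrix(); p=o["position"]
print("t %.2f"%o["time"],p,"pitch/roll deg",np.degrees([-R[0,0],R[1,0]]),"psi %.1f"%np.degrees(np.arctan2(R[1,2],R[0,2])),"qv",o["joint_velocities"][[1,2,4]],"tau",o["joint_torque"][[1,2,4]])
E
python3 tl.py; python3 -m inch '[[[-4,0,0,0,0]]]'>/dev/null; python3 tl.py; python3 -m inch '[[[-4,0,0,0,0]]]'>/dev/null; python3 tl.py
python3 -m inch '[[[0,0,0,0,0]]]'>/dev/null; python3 tl.py;python3 -m inch '[[[0,0,0,0,0]]]'>/dev/null; python3 tl.py
python3 -m inch '[[[0,3.15,-2.46,0,0]]]'>/dev/null; python3 tl.py;python3 -m inch '[[[0,3.15,-2.46,0,0]]]'>/dev/null; python3 tl.py
python3 -m inch '[[[0,0,0,0,0]]]'>/dev/null; python3 tl.py;python3 -m inch '[[[0,0,0,0,0]]]'>/dev/null; python3 tl.py
python3 -m inch '[[[4,0,0,0,0]]]'>/dev/null; python3 tl.py; python3 -m inch '[[[0,0,0,0,0]]]'>/dev/null; python3 tl.py
python3 -m inch '[[[0,-3.15,2.46,0,0]]]'>/dev/null; python3 tl.py;python3 -m inch '[[[0,0,0,0,0]]]'>/dev/null; python3 tl.py
```

```text
t 11.30 [0.5647 0.1339 0.2513] pitch/roll deg [5.4146 0.4845] psi 52.0 qv [ 0.036   0.0529 -0.0927] tau [-43.3443 -18.3109   0.4912]
t 11.38 [0.5622 0.1334 0.2831] pitch/roll deg [6.5832 0.4522] psi 52.0 qv [-0.4675 -0.8164  1.1989] tau [-46.2169 -20.6543  -1.0378]
t 11.47 [0.5658 0.1331 0.3223] pitch/roll deg [6.831  0.4454] psi 52.1 qv [-0.271  -0.6991  1.129 ] tau [-39.2954 -16.2151   0.1374]
t 11.55 [0.57   0.1332 0.3291] pitch/roll deg [6.0402 0.4665] psi 52.0 qv [ 0.0439  0.0897 -0.0731] tau [-38.3261 -17.3262   1.2884]
t 11.63 [0.5703 0.1333 0.3298] pitch/roll deg [5.9367 0.4704] psi 52.0 qv [-0.0439 -0.0743  0.0204] tau [-45.1079 -22.3749   0.3813]
t 11.72 [0.5374 0.1326 0.3328] pitch/roll deg [5.4113 0.4696] psi 51.9 qv [-0.8395  1.2309 -0.2453] tau [-35.58   -21.8686   0.8153]
t 11.80 [0.497  0.1326 0.3351] pitch/roll deg [5.5139 0.4763] psi 51.9 qv [-0.7007  0.9866 -0.3811] tau [-31.9903 -22.3297   0.3895]
t 11.88 [0.4882 0.1331 0.3336] pitch/roll deg [6.196  0.4689] psi 52.0 qv [ 0.0736 -0.0879 -0.0995] tau [-37.4646 -20.9619   0.1774]
t 11.97 [0.4865 0.1331 0.333 ] pitch/roll deg [6.2458 0.4559] psi 52.0 qv [-0.0476  0.1164  0.054 ] tau [-35.9421 -18.638    0.7582]
t 12.05 [0.4869 0.1338 0.2986] pitch/roll deg [5.2926 0.4941] psi 52.0 qv [ 0.4589  0.9359 -1.361 ] tau [-38.7768 -17.09     2.644 ]
t 12.13 [0.4787 0.1336 0.2911] pitch/roll deg [6.4698 0.4483] psi 52.0 qv [-0.0979 -0.226   0.1079] tau [-40.5653 -24.813   -1.1824]
t 12.22 [0.5115 0.1343 0.2869] pitch/roll deg [7.0675 0.4461] psi 52.2 qv [ 0.8581 -1.05    0.1999] tau [-40.7459 -13.6817   0.522 ]
t 12.30 [0.518  0.1336 0.2841] pitch/roll deg [6.8619 0.4248] psi 52.1 qv [-0.1376  0.1476  0.1824] tau [-40.3666 -17.796    0.925 ]
```

```bash
python3 -m inch '[[[0,-2.8,-1.9,0,0],[0,-2.8,-1.9,0,0],[0,-2.8,-1.9,0,0],[1,-2.6,-1.9,0,0],[3,0,0,0,0],[3,0,0,0,0],[3,0,0,0,0],[2.5,0,0,0,0]]]'>/dev/null; python3 tl.py;python3 -m inch '[[[1,0,0,0,0]]]'>/dev/null; python3 tl.py
```

```text
t 12.97 [ 0.57   -0.0037  0.1598] pitch/roll deg [4.8951 0.0619] psi 52.1 qv [ 0.3828  0.2462 -0.7023] tau [-46.6229 -15.6548   0.7188]
t 13.05 [ 0.5691 -0.0042  0.1471] pitch/roll deg [5.0995 0.1041] psi 52.0 qv [ 0.1531  0.0575 -0.2463] tau [-45.8929 -15.2835   0.1605]
```

```bash
python3 -m inch '[[[1.5,0,0,0,0],[1.5,0,0,0,0],[1.2,0,0,0,0],[0.8,0,0,0,0],[0.4,0,0,0,0]]]';python3 tl.py; python3 -m inch '[[[0.3,0,0,0,0],[0.3,0,0,0,0]]]';python3 tl.py
```

```text
time: 13.47
position: [0.5731, -0.0062, 0.0924]
tool_rot: [-0.296, 0.661, 0.322, 0.61]
ft_force: [-0.6, 0.3, -2.1]
grip_width: 0.014
t 13.47 [ 0.5731 -0.0062  0.0924] pitch/roll deg [4.655  0.0175] psi 51.9 qv [ 0.0725 -0.0038 -0.0899] tau [-46.0287 -12.2888   0.3221]
time: 13.63
position: [0.575, -0.0066, 0.087]
tool_rot: [-0.297, 0.66, 0.321, 0.61]
ft_force: [0.8, 0.1, -2.1]
grip_width: 0.0139
t 13.63 [ 0.575  -0.0066  0.087 ] pitch/roll deg [ 4.4794 -0.0201] psi 52.0 qv [ 0.0496  0.0047 -0.0746] tau [-45.9996 -11.9852   0.3842]
```

```bash
python3 -m inch '[[[0.3,0,0,0,0],[0.2,0,0,0,0],[0.2,0,0,0,0],[0.2,0,0,0,0]]]';python3 tl.py; python3 -m inch '[[[0.2,0,0,0,0],[0.2,0,0,0,0],[0.2,0,0,0,0],[0.2,0,0,0,0]]]';python3 tl.py
```

```text
time: 13.97
position: [0.5762, -0.0068, 0.0817]
tool_rot: [-0.298, 0.659, 0.32, 0.611]
ft_force: [-4.6, 0.3, 16.5]
grip_width: 0.0143
t 13.97 [ 0.5762 -0.0068  0.0817] pitch/roll deg [ 4.2743 -0.0848] psi 52.0 qv [ 0.0002  0.0054 -0.0052] tau [-36.7411 -10.9729  -1.1633]
time: 14.3
position: [0.576, -0.0067, 0.0817]
tool_rot: [-0.299, 0.658, 0.32, 0.612]
ft_force: [-2.6, 0.9, 7.8]
grip_width: 0.0138
t 14.30 [ 0.576  -0.0067  0.0817] pitch/roll deg [ 4.1024 -0.1515] psi 52.0 qv [-0.0032  0.0067 -0.0151] tau [-41.0564 -11.5569  -0.5731]
```

```bash
python3 -m inch '[[[0.4,0,0,0,0],[0.4,0,0,0,0],[0.4,0,0,0,0],[0.4,0,0,0,0],[0.4,0,0,0,0],[0.4,0,0,0,0]]]';python3 tl.py; python3 -m inch '[[[0.6,0,0,0,0],[0.6,0,0,0,0],[0.6,0,0,0,0],[0.6,0,0,0,0],[0.6,0,0,0,0],[0.6,0,0,0,0]]]';python3 tl.py
```

```text
time: 14.8
position: [0.5754, -0.0066, 0.0814]
tool_rot: [-0.302, 0.656, 0.318, 0.614]
ft_force: [-4.8, 0.5, 18.1]
grip_width: 0.0138
t 14.80 [ 0.5754 -0.0066  0.0814] pitch/roll deg [ 3.6847 -0.3334] psi 52.1 qv [-0.0036  0.0174 -0.029 ] tau [-34.7319 -11.0397  -1.5672]
time: 15.3
position: [0.5742, -0.0066, 0.0808]
tool_rot: [-0.306, 0.654, 0.316, 0.616]
ft_force: [-8.3, 1.2, 31.7]
grip_width: 0.0135
t 15.30 [ 0.5742 -0.0066  0.0808] pitch/roll deg [ 3.0995 -0.6202] psi 52.2 qv [-0.0083  0.0231 -0.0403] tau [-28.1341 -10.5716  -2.5758]
```

```bash
for k in 1 2; do python3 -m inch '[[[0.8,0,0,0,0],[0.8,0,0,0,0],[0.8,0,0,0,0],[0.8,0,0,0,0],[0.8,0,0,0,0],[0.8,0,0,0,0],[0.8,0,0,0,0],[0.8,0,0,0,0]]]';python3 tl.py; done
```

```text
time: 15.97
position: [0.5721, -0.0064, 0.0791]
tool_rot: [-0.312, 0.649, 0.311, 0.62]
ft_force: [-11.7, 2.4, 43.9]
grip_width: 0.014
t 15.97 [ 0.5721 -0.0064  0.0791] pitch/roll deg [ 2.0888 -1.1292] psi 52.4 qv [-0.0106  0.0306 -0.0523] tau [-20.9588 -10.1787  -3.6056]
time: 16.63
position: [0.5713, -0.0063, 0.0787]
tool_rot: [-0.318, 0.644, 0.305, 0.625]
ft_force: [-12.3, 3.0, 46.4]
grip_width: 0.0139
t 16.63 [ 0.5713 -0.0063  0.0787] pitch/roll deg [ 0.9072 -1.5927] psi 52.3 qv [-0.0083  0.0242 -0.0455] tau [-20.1794  -9.9201  -3.795 ]
```

```bash
python3 -m inch '[[[0.6,0,0,0,0],[0.6,0,0,0,0],[0.6,0,0,0,0],[0.5,0,0,0,0],[0,0,0,0,0.6],[0,0,0,0,0.6],[0,0,0,0,0.6],[0,0,0,0,0.6]]]';python3 tl.py; python3 shot.py w5; python3 - <<'E'
import cv2
cv2.imwrite("pics/m5.png",cv2.resize(cv2.imread("pics/w5.png")[100:400,120:520],None,fx=1.5,fy=1.5))
E
```

```text
time: 17.3
position: [0.5737, -0.0065, 0.0844]
tool_rot: [-0.322, 0.639, 0.301, 0.63]
ft_force: [0.1, -0.3, 0.8]
grip_width: 0.0326
t 17.30 [ 0.5737 -0.0065  0.0844] pitch/roll deg [-0.1046 -1.8501] psi 52.2 qv [-0.004  -0.0042 -0.003 ] tau [-43.7586 -11.0156  -0.0037]
```

View pics/m5.png

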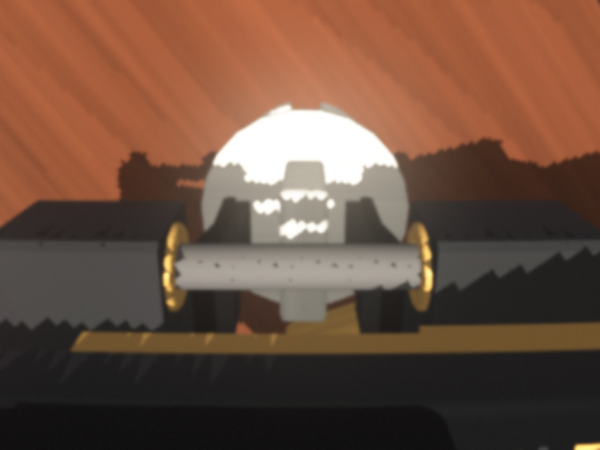

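```bash
python3 - <<'E'
from tgt import *
i=np.load("w5.npy",allow_pickle=True).item()
P=lambda x,y:(120+(x+.5)/1.5-.5,100+(y+.5)/1.5-.5)
a,b=plane(i,P(305.5,163),.104),plane(i,P(303.5,320),.104);m=(a+b)/2
print(m,np.linalg.norm(a-b),np.degrees(np.arctan2(*(a-b)[1::-1])),plane(i,P(306,207),.066))
st(m[0],m[1],52,.081)
E
python3 -m inch '[[[0.3,0,0,0,0],[0,0,0,0,0],[0,0,0,0,0],[0,0,0,0,0],[0,0,0,0,0],[0,0,0,0,0],[0,0,0,0,0],[0,0,0,0,0]]]' 30;python3 tl.py
```

```text
[ 0.5665 -0.0096  0.104 ] 0.04859295699440506 -128.19463240908544 [ 0.5676 -0.0077  0.066 ]
t 17.35 pos [ 0.5737 -0.0066  0.0842] psi 52.24 tilt(deg) 1.8511868666275657 xaxis [ 0.0016 -0.0323 -0.9995] shift cm [ 0.333  0.394 -0.67 ] turn rad 0.004 F [-0.0062 -0.0488 -0.0518] M [ 0.1302  0.0429 -0.0255] w 0.036799099987450894 q6 -2.6410866270206874
time: 18.02
position: [0.5726, -0.0064, 0.0783]
tool_rot: [-0.321, 0.641, 0.302, 0.629]
ft_force: [-0.2, 0.1, 0.8]
grip_width: 0.0137
t 18.02 [ 0.5726 -0.0064  0.0783] pitch/roll deg [ 0.2054 -1.7761] psi 52.2 qv [-0.0006 -0.0028  0.0023] tau [-43.4697 -10.8443  -0.0907]
```

```bash
python3 -m inch '[[[-3,0,0,0,0],[-4,0,0,0,0],[-4,0,0,0,0],[-4,0,0,0,0],[-1.5,2.1,2.8,0,0],[0,2.1,2.8,0,0],[0,2.1,2.8,0,0],[0,2.0,2.7,0,0]]]'; python3 tl.py; python3 -m inch '[[[0,0,0,0,0],[0,0,0,0,0]]]'; python3 tgt.py .575 .139 51.7 .225;python3 tl.py
python3 - <<'E'
from h import *
for n in("scene","side"): cv2.imwrite(f"pics/{n}1.png",camera(n)[...,::-1])
a=cv2.imread("pics/scene1.png");b=cv2.imread("pics/side1.png")
c=lambda m,x,y:cv2.resize(m[y:y+100,x:x+70],(399,570),interpolation=cv2.INTER_CUBIC)
cv2.imwrite("pics/m6.png",np.hstack([c(a,338,125),c(b,270,95)]))
E
```

```text
time: 18.68
position: [0.5762, 0.134, 0.2432]
tool_rot: [-0.316, 0.645, 0.299, 0.629]
ft_force: [-0.1, -0.5, -1.1]
grip_width: 0.0135
t 18.68 [0.5762 0.134  0.2432] pitch/roll deg [ 0.5425 -1.7831] psi 51.5 qv [ 0.1435 -0.249   0.0983] tau [-44.5445 -17.3596   0.146 ]
time: 18.85
position: [0.575, 0.1411, 0.2426]
tool_rot: [-0.317, 0.643, 0.302, 0.628]
ft_force: [0.1, 0.1, -2.2]
grip_width: 0.0138
t 18.85 pos [0.575  0.1411 0.2426] psi 51.92 tilt(deg) 1.6875982561997975 xaxis [-0.0093 -0.0279 -0.9996] shift cm [ 1.7683 -0.1132 -0.1176] turn rad 0.004 F [ 0.0879  0.1013 -2.2432] M [ 0.0434 -0.0074 -0.0148] w 0.013844306432433121 q6 -2.39986267461958
t 18.85 [0.575  0.1411 0.2426] pitch/roll deg [ 0.5349 -1.6003] psi 51.9 qv [ 0.0094  0.0026 -0.0062] tau [-43.1843 -18.2943   0.0889]
```

View pics/m6.png

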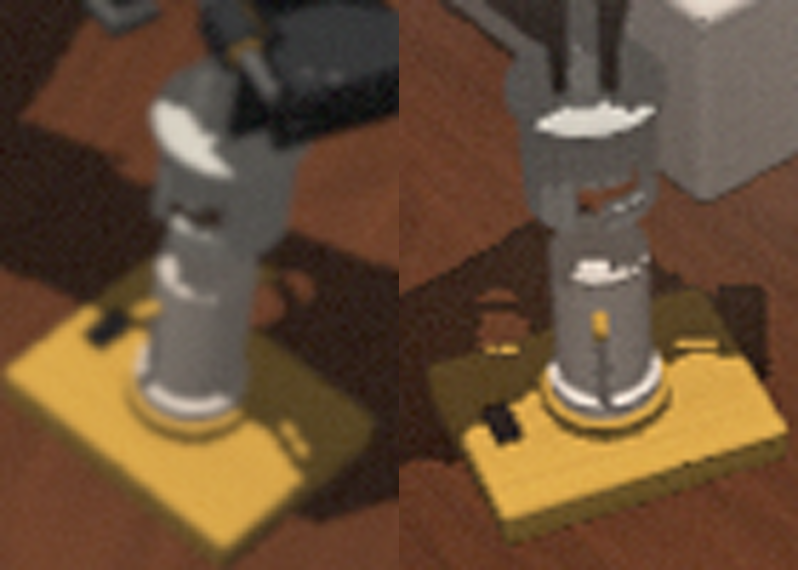

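```bash
python3 - <<'E'
from h import *
def mid(n,v,u0,u1):
    im=cv2.imread(f"pics/{n}1.png"); r=cv2.cvtColor(im,cv2.COLOR_BGR2HSV)[v-1:v+2,u0:u1,1].astype(float).mean(0)
    r=np.interp(np.arange(0,u1-u0,.1),np.arange(u1-u0),r); k=np.where(r<75)[0]; 
    return (u0+k[0]/10,u0+k[-1]/10)
for n,rows,u0,u1 in(("scene",(158,160,162,164,176,180,184,188),358,396),("side",(118,122,126,130,132,142,146,150),285,325)):
    for v in rows: print(n,v,mid(n,v,u0,u1))
E
```

```text
scene 158 (np.float64(364.2), np.float64(388.5))
scene 160 (np.float64(363.6), np.float64(388.1))
scene 162 (np.float64(363.9), np.float64(387.8))
scene 164 (np.float64(365.9), np.float64(387.5))
scene 176 (np.float64(365.0), np.float64(381.6))
scene 180 (np.float64(358.0), np.float64(381.0))
scene 184 (np.float64(364.2), np.float64(380.4))
scene 188 (np.float64(362.1), np.float64(380.4))
side 118 (np.float64(290.9), np.float64(324.9))
side 122 (np.float64(291.2), np.float64(324.9))
side 126 (np.float64(291.5), np.float64(324.9))
side 130 (np.float64(292.3), np.float64(314.0))
side 132 (np.float64(293.3), np.float64(312.2))
side 142 (np.float64(296.1), np.float64(313.3))
side 146 (np.float64(296.4), np.float64(313.4))
side 150 (np.float64(296.7), np.float64(313.3))
```

```bash
python3 - <<'E'
from h import *
s,d=camera_info("scene"),camera_info("side")
def ax(us,ud):
    A=[];b=[]
    for i,p in((s,us),(d,ud)):
        c,r=ray(i,p); n=np.array([r[1],-r[0]]); n/=np.linalg.norm(n); A.append(n); b.append(n@c[:2])
    return np.linalg.solve(A,b)
print("col",ax((372.3,184),(304.9,146)),"guard",[ax((u,158),(w,128)) for u in(375.5,376.3,377.2) for w in(303,303.7)])
L=[.573,.1365]
print(proj(s,[L+[.08],L+[.17]]),proj(d,[L+[.08],L+[.17]]))
E
python3 tl.py
```

```text
col [0.5745 0.1353] guard [array([0.5718, 0.1368]), array([0.5726, 0.1346]), array([0.5734, 0.1389]), array([0.5742, 0.1367]), array([0.5752, 0.1413]), array([0.5759, 0.1391])]
[[372.3018 181.6599]
 [375.4147 161.0211]] [[304.409  149.8413]
 [303.3294 126.3849]]
t 18.95 [0.5748 0.1401 0.2424] pitch/roll deg [ 0.597  -1.5678] psi 51.8 qv [-0.0004  0.0013  0.0018] tau [-43.0658 -18.3304   0.0578]
```

```bash
python3 tgt.py .5748 .140 51.7 .217 | cut -c1-230;  python3 -m inch '[[[0.6,0,0,0,0],[0.6,0,0,0,0],[0.5,0,0,0,0],[0.3,0,0,0,0]]]'; python3 tgt.py .5748 .140 51.7 .195
```

```text
t 18.95 pos [0.5748 0.1401 0.2424] psi 51.80 tilt(deg) 1.6778690675595136 xaxis [-0.0104 -0.0274 -0.9996] shift cm [2.5386 0.0176 0.0626] turn rad 0.002 F [ 0.1018 -0.3686 -2.3214] M [0.0907 0.0425 0.0031] w 0.01355271053431403 q6
time: 19.28
position: [0.5745, 0.1353, 0.2199]
tool_rot: [-0.315, 0.645, 0.3, 0.629]
ft_force: [-0.2, -0.5, -2.9]
grip_width: 0.0138
t 19.28 pos [0.5745 0.1353 0.2199] psi 51.52 tilt(deg) 1.7809041782678474 xaxis [-0.012  -0.0287 -0.9995] shift cm [2.4731 0.2915 0.4595] turn rad -0.003 F [-0.215  -0.4778 -2.9266] M [0.1012 0.0708 0.0177] w 0.013766676917658186 q6 -2.4003803033188427
```

```bash
python3 -m inch '[[[0,0.3,0.45,0,0],[0,0,0,0,0]]]'; python3 tl.py;  python3 -m inch '[[[0.2,0,0,0,0],[0.2,0,0,0,0]]]'; python3 tgt.py .5748 .140 51.7 .195
```

```text
time: 19.45
position: [0.5742, 0.1393, 0.2177]
tool_rot: [-0.313, 0.647, 0.3, 0.628]
ft_force: [0.6, -0.5, -1.6]
grip_width: 0.014
t 19.45 [0.5742 0.1393 0.2177] pitch/roll deg [ 0.9085 -1.6533] psi 51.3 qv [ 0.0086  0.0136 -0.0018] tau [-43.1451 -17.1494   0.117 ]
time: 19.62
position: [0.5746, 0.139, 0.2136]
tool_rot: [-0.313, 0.647, 0.299, 0.628]
ft_force: [0.7, -0.2, -2.6]
grip_width: 0.014
t 19.62 pos [0.5746 0.139  0.2136] psi 51.33 tilt(deg) 1.8736332801387134 xaxis [-0.0152 -0.029  -0.9995] shift cm [1.8557 0.0598 0.1478] turn rad -0.006 F [ 0.7226 -0.2314 -2.5613] M [ 0.1274  0.0692 -0.0039] w 0.014007281161468871 q6 -2.3903746413440192
```

```bash
python3 -m inch '[[[0.25,0.07,0.15,0,0],[0.25,0,0,0,0],[0.2,0,0,0,0]]]'; python3 tgt.py .5748 .140 51.7 .195
```

```text
time: 19.87
position: [0.5757, 0.1399, 0.2077]
tool_rot: [-0.314, 0.646, 0.299, 0.628]
ft_force: [-1.7, -2.7, 5.8]
grip_width: 0.0139
t 19.87 pos [0.5757 0.1399 0.2077] psi 51.38 tilt(deg) 1.9363603196808075 xaxis [-0.013  -0.0312 -0.9994] shift cm [ 1.2672  0.0925 -0.0063] turn rad -0.006 F [-1.7481 -2.7199  5.7643] M [-0.4479  0.5131 -0.0329] w 0.013864732216755181 q6 -2.387158395436495
```

```bash
python3 -m inch '[[[0,0,-0.2,0,0],[0.15,0,0,0,0]]]'; python3 tl.py; python3 -m inch '[[[0.15,0,0,0,0],[0.15,0,0,0,0]]]'; python3 tgt.py .5745 .138 51.7 .195
```

```text
time: 20.03
position: [0.5748, 0.1384, 0.2066]
tool_rot: [-0.315, 0.645, 0.299, 0.629]
ft_force: [0.6, 0.2, -2.9]
grip_width: 0.0137
t 20.03 [0.5748 0.1384 0.2066] pitch/roll deg [ 0.6515 -1.7631] psi 51.4 qv [ 0.0279  0.0195 -0.0527] tau [-43.7191 -16.9683   0.1349]
time: 20.2
position: [0.5745, 0.1384, 0.203]
tool_rot: [-0.314, 0.645, 0.299, 0.629]
ft_force: [-0.1, 0.4, -1.8]
grip_width: 0.0138
t 20.2 pos [0.5745 0.1384 0.203 ] psi 51.38 tilt(deg) 1.8586951110987078 xaxis [-0.0115 -0.0303 -0.9995] shift cm [ 0.8003 -0.0115 -0.0046] turn rad -0.006 F [-0.121   0.3776 -1.7703] M [ 0.0188  0.0401 -0.0677] w 0.013775650758405766 q6 -2.38977287126864
```

Now it slides free (guard z about 0.125). I'll continue down.

```bash
python3 -m inch '[[[0.25,0,0.05,0,0],[0.25,0,0.03,0,0],[0.2,0,0,0,0]]]'; python3 tgt.py .5745 .138 51.7 .195;  python3 -m inch '[[[0.15,0,0,0,0],[0.15,0,0,0,0]]]'; python3 tgt.py .5745 .138 51.7 .17
```

```text
time: 20.45
position: [0.5746, 0.1384, 0.1947]
tool_rot: [-0.315, 0.646, 0.299, 0.628]
ft_force: [-0.6, -0.5, -2.2]
grip_width: 0.0135
t 20.45 pos [0.5746 0.1384 0.1947] psi 51.39 tilt(deg) 1.93015720842545 xaxis [-0.0126 -0.0312 -0.9994] shift cm [-0.0304 -0.0158 -0.0336] turn rad -0.005 F [-0.6326 -0.5158 -2.2424] M [ 0.0119  0.0857 -0.0375] w 0.013495429774626413 q6 -2.3884473091124847
time: 20.62
position: [0.5745, 0.1383, 0.1908]
tool_rot: [-0.314, 0.646, 0.299, 0.628]
ft_force: [0.4, 1.0, -2.4]
grip_width: 0.0139
t 20.62 pos [0.5745 0.1383 0.1908] psi 51.38 tilt(deg) 1.9285639001277672 xaxis [-0.0132 -0.031  -0.9994] shift cm [ 2.0757 -0.0017  0.0435] turn rad -0.006 F [ 0.412   0.9507 -2.4152] M [-0.0783  0.0538  0.0311] w 0.0139392009823401 q6 -2.3883091715497375
```

Guard z is about 0.1125, and the lug stop is at 0.110. I'll go gently.

```bash
python3 -m inch '[[[0.15,0,0.02,0,0],[0.15,0,0,0,0]]]'; python3 tgt.py .5745 .138 51.7 .17;  python3 -m inch '[[[0.15,0,0.02,0,0],[0.15,0,0,0,0]]]'; python3 tgt.py .5745 .138 51.7 .17
```

```text
time: 20.78
position: [0.5746, 0.1383, 0.1872]
tool_rot: [-0.314, 0.646, 0.299, 0.628]
ft_force: [-0.2, -0.7, -2.1]
grip_width: 0.0137
t 20.78 pos [0.5746 0.1383 0.1872] psi 51.38 tilt(deg) 1.9407792662754872 xaxis [-0.0134 -0.0311 -0.9994] shift cm [1.722  0.0028 0.0231] turn rad -0.006 F [-0.1896 -0.7171 -2.0673] M [-0.0726  0.083   0.0557] w 0.01368154675541369 q6 -2.3879607338141655
time: 20.95
position: [0.5747, 0.1384, 0.1839]
tool_rot: [-0.314, 0.646, 0.299, 0.628]
ft_force: [-0.2, -0.7, -2.0]
grip_width: 0.0139
t 20.95 pos [0.5747 0.1384 0.1839] psi 51.38 tilt(deg) 1.9478907851572198 xaxis [-0.0134 -0.0312 -0.9994] shift cm [1.3951 0.0068 0.0053] turn rad -0.006 F [-0.1736 -0.7275 -2.0107] M [-0.075   0.0795 -0.0274] w 0.013850073303026967 q6 -2.3875222795407756
```

```bash
python3 -m inch '[[[0.3,0,0.02,0,0],[0.3,0,0.02,0,0],[0.3,0,0,0,0],[0.3,0,0,0,0]]]'; python3 tgt.py .5745 .138 51.7 .164;  python3 -m inch '[[[0.2,0,0.02,0,0],[0.15,0,0,0,0]]]'; python3 tgt.py .5745 .138 51.7 .164
```

```text
time: 21.28
position: [0.5747, 0.138, 0.1712]
tool_rot: [-0.315, 0.646, 0.299, 0.628]
ft_force: [0.1, -0.4, -1.8]
grip_width: 0.014
t 21.28 pos [0.5747 0.138  0.1712] psi 51.39 tilt(deg) 1.9738604426829864 xaxis [-0.0134 -0.0317 -0.9994] shift cm [0.7208 0.0222 0.0059] turn rad -0.005 F [ 0.076  -0.4433 -1.7589] M [-0.0797  0.0965 -0.0008] w 0.013991273739788564 q6 -2.3865139882482422
time: 21.45
position: [0.5746, 0.138, 0.1668]
tool_rot: [-0.315, 0.646, 0.299, 0.628]
ft_force: [-0.0, -0.6, -1.2]
grip_width: 0.0137
t 21.45 pos [0.5746 0.138  0.1668] psi 51.39 tilt(deg) 1.9919560124430173 xaxis [-0.014  -0.0318 -0.9994] shift cm [ 0.2769  0.0084 -0.0014] turn rad -0.005 F [-0.0104 -0.5761 -1.1997] M [-0.0926  0.0525  0.0311] w 0.013708832322923345 q6 -2.386105216874808
```

```bash
python3 -m inch '[[[0.2,0,0,0,0],[0.15,0,0,0,0]]]'; python3 tl.py;  python3 -m inch '[[[0.15,0,0.02,0,0],[0.1,0,0,0,0]]]'; python3 tgt.py .5745 .138 51.7 .164
```

```text
time: 21.62
position: [0.5747, 0.138, 0.1628]
tool_rot: [-0.315, 0.646, 0.299, 0.628]
ft_force: [0.3, -0.8, -1.9]
grip_width: 0.0139
t 21.62 [0.5747 0.138  0.1628] pitch/roll deg [ 0.8002 -1.815 ] psi 51.4 qv [ 0.0242  0.0155 -0.0431] tau [-44.3754 -15.3434   0.0239]
time: 21.78
position: [0.5747, 0.1379, 0.16]
tool_rot: [-0.315, 0.647, 0.299, 0.628]
ft_force: [-1.5, -1.8, 3.2]
grip_width: 0.0136
t 21.78 pos [0.5747 0.1379 0.16  ] psi 51.39 tilt(deg) 2.0066255156235093 xaxis [-0.0142 -0.032  -0.9994] shift cm [-0.3963  0.0211 -0.0165] turn rad -0.005 F [-1.4523 -1.8142  3.2465] M [-0.1486  0.2623  0.0284] w 0.013647526128352285 q6 -2.3855230456767638
```

```bash
python3 -m inch '[[[-0.3,0,0,0,0],[-0.1,0,0,0,0]]]'; python3 tl.py;  python3 -m inch '[[[-0.05,-0.02,0,0.07,0],[-0.05,-0.02,0,0.07,0]]]'; python3 tl.py
```

```text
time: 21.95
position: [0.5746, 0.138, 0.1637]
tool_rot: [-0.314, 0.647, 0.299, 0.627]
ft_force: [-0.0, -2.4, -3.5]
grip_width: 0.0135
t 21.95 [0.5746 0.138  0.1637] pitch/roll deg [ 0.8587 -1.8307] psi 51.4 qv [-0.0066 -0.0042  0.0183] tau [-44.698  -15.3565   0.1258]
time: 22.12
position: [0.5753, 0.1377, 0.165]
tool_rot: [-0.269, 0.666, 0.251, 0.649]
ft_force: [-0.4, -1.4, -2.6]
grip_width: 0.014
t 22.12 [0.5753 0.1377 0.165 ] pitch/roll deg [ 0.7998 -1.8374] psi 43.1 qv [-0.0098 -0.0097  0.0143] tau [-44.6823 -15.5711   0.0235]
```

```bash
python3 -m inch '[[[0.05,-0.02,0,0.07,0],[0,-0.02,0,0.07,0],[0,-0.02,0,0.07,0]]]'; python3 tl.py
```

```text
time: 22.37
position: [0.5757, 0.1372, 0.1652]
tool_rot: [-0.196, 0.69, 0.176, 0.675]
ft_force: [-0.1, -1.3, -2.6]
grip_width: 0.0139
t 22.37 [0.5757 0.1372 0.1652] pitch/roll deg [ 0.7685 -1.8462] psi 30.5 qv [-0.0001 -0.0025  0.004 ] tau [-44.5724 -15.542    0.0347]
```

```bash
python3 -m inch '[[[0.05,-0.02,0,0.07,0],[0.05,-0.02,0,0.07,0],[0.05,-0.02,0,0.07,0]]]'; python3 tl.py; python3 -m inch '[[[0,-0.02,0,0.07,0],[0,-0.02,0,0.07,0]]]'; python3 tl.py
```

```text
time: 22.62
position: [0.5758, 0.1369, 0.1643]
tool_rot: [-0.12, 0.705, 0.099, 0.692]
ft_force: [0.8, -1.0, -2.8]
grip_width: 0.0139
t 22.62 [0.5758 0.1369 0.1643] pitch/roll deg [ 0.7637 -1.8141] psi 17.8 qv [ 0.0046  0.0053 -0.0088] tau [-44.5738 -15.4972   0.0521]
time: 22.78
position: [0.5758, 0.1368, 0.1645]
tool_rot: [-0.069, 0.71, 0.047, 0.699]
ft_force: [-0.8, -0.8, -2.9]
grip_width: 0.0138
t 22.78 [0.5758 0.1368 0.1645] pitch/roll deg [ 0.7675 -1.7831] psi 9.4 qv [-0.0013 -0.0009  0.0018] tau [-44.5602 -15.5978  -0.0044]
```

```bash
python3 -m inch '[[[0,-0.02,0,0.07,0],[0,-0.02,0,0.065,0],[0,0,0,0,0]]]'; python3 tl.py; python3 -m inch '[[[0.2,0,0,0,0],[0.15,0,0,0,0]]]'; python3 tl.py;  python3 -m inch '[[[0.15,0,0,0,0],[0.1,0,0,0,0]]]'; python3 tl.py
```

```text
time: 23.03
position: [0.5756, 0.1369, 0.1649]
tool_rot: [-0.018, 0.712, -0.003, 0.702]
ft_force: [-0.2, -0.9, -2.3]
grip_width: 0.0141
t 23.03 [0.5756 0.1369 0.1649] pitch/roll deg [ 0.7664 -1.7342] psi 1.2 qv [-0.0017  0.0017  0.0018] tau [-44.8356 -15.7645   0.0018]
time: 23.2
position: [0.5756, 0.1369, 0.1618]
tool_rot: [-0.019, 0.712, -0.002, 0.702]
ft_force: [-0.6, -1.3, -1.4]
grip_width: 0.0139
t 23.20 [0.5756 0.1369 0.1618] pitch/roll deg [ 0.7489 -1.729 ] psi 1.3 qv [ 0.0174  0.0143 -0.0339] tau [-44.5024 -15.496   -0.0235]
time: 23.37
position: [0.5755, 0.1369, 0.1591]
tool_rot: [-0.02, 0.712, -0.002, 0.702]
ft_force: [-0.8, -2.1, -1.6]
grip_width: 0.0136
t 23.37 [0.5755 0.1369 0.1591] pitch/roll deg [ 0.741 -1.728] psi 1.5 qv [ 0.0164  0.0107 -0.0268] tau [-44.4716 -15.2918  -0.004 ]
```

Below the 0.160 contact level with no resistance, so it's entering the notches. I'll continue until it touches home (about 0.154).

```bash
python3 -m inch '[[[0.15,0,0,0,0],[0.15,0,0,0,0]]]'; python3 tl.py;  python3 -m inch '[[[0.15,0,0,0,0],[0.1,0,0,0,0]]]'; python3 tl.py
```

```text
time: 23.53
position: [0.5755, 0.1368, 0.1559]
tool_rot: [-0.02, 0.712, -0.001, 0.702]
ft_force: [-1.2, -0.1, -1.5]
grip_width: 0.0138
t 23.53 [0.5755 0.1368 0.1559] pitch/roll deg [ 0.7335 -1.7286] psi 1.5 qv [ 0.0256  0.0142 -0.0418] tau [-44.5323 -15.1762  -0.0003]
time: 23.7
position: [0.5756, 0.1367, 0.1543]
tool_rot: [-0.02, 0.712, -0.001, 0.702]
ft_force: [-4.0, -1.0, 10.8]
grip_width: 0.0136
t 23.70 [0.5756 0.1367 0.1543] pitch/roll deg [ 0.7273 -1.7295] psi 1.5 qv [ 0.0005  0.0029 -0.0039] tau [-37.4129 -13.7152  -1.1227]
```

```bash
python3 -m inch '[[[0,0,0,0,0],[0,0,0,0,0.6],[0,0,0,0,0.6],[0,0,0,0,0.6],[0,0,0,0,0.6],[0,0,0,0,0.6],[0,0,0,0,0.6]]]'; python3 tl.py; python3 -m inch '[[[-1,0,0,0,0.6],[-2,0,0,0,0.6],[-3,0,0,0,0.6],[-3,0,0,0,0.6],[-3,0,0,0,0.6],[-1,0,0,0,0.6],[0,0,0,0,0.6],[0,0,0,0,0.6]]]'; python3 - <<'E'
from h import *
for n in("scene","side"): cv2.imwrite(f"pics/{n}2.png",camera(n)[...,::-1])
a=cv2.imread("pics/scene2.png");b=cv2.imread("pics/side2.png")
c=lambda m,x,y:cv2.resize(m[y:y+100,x:x+70],(399,570),interpolation=cv2.INTER_CUBIC)
cv2.imwrite("pics/m7.png",np.hstack([c(a,338,125),c(b,270,95)]))
E
```

```text
time: 24.28
position: [0.5781, 0.1377, 0.1556]
tool_rot: [-0.019, 0.709, -0.0, 0.705]
ft_force: [-0.5, 0.0, -0.3]
grip_width: 0.0456
t 24.28 [0.5781 0.1377 0.1556] pitch/roll deg [ 0.3708 -1.6012] psi 1.5 qv [ 0.0009 -0.0022 -0.0028] tau [-43.4416 -14.4307   0.1088]
time: 24.95
position: [0.5786, 0.1418, 0.2947]
tool_rot: [-0.019, 0.71, -0.0, 0.704]
ft_force: [0.2, 0.1, -0.8]
grip_width: 0.0525
```

View pics/m7.png

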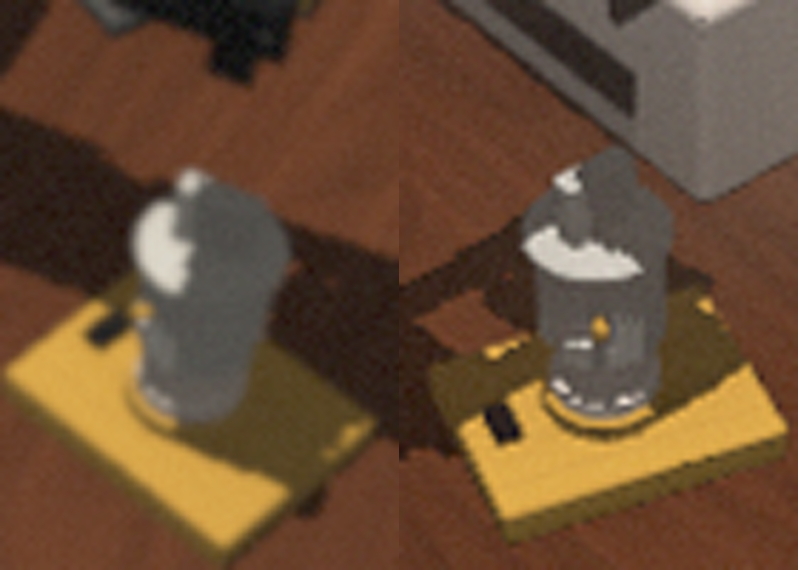

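```bash
python3 - <<'E'
from h import *
t=np.linspace(0,2*np.pi,60)
for n,ox,oy,o in(("scene",338,125,0),("side",270,95,399)):
    i=camera_info(n)
    for z in(.142,.148):
        p=(proj(i,[[.573+.038*np.cos(a),.1365+.038*np.sin(a),z] for a in t])-[ox,oy])*5.7+[o,0]
        print(n,z,"cap rim u %.0f-%.0f v %.0f-%.0f"%(p[:,0].min(),p[:,0].max(),p[:,1].min(),p[:,1].max()))
print(robot.get_obs()["ft_force"])
robot.hand_in()
E
```

```text
scene 0.142 cap rim u 131-285 v 186-303
scene 0.148 cap rim u 131-286 v 178-295
side 0.142 cap rim u 514-668 v 170-276
side 0.148 cap rim u 513-668 v 161-267
[ 0.1016  0.6585 -1.1428]
the job is handed in; nothing more can be done
```

The guard is on the lamp, locked, dropped home and released, and the job was handed in at about 25 s of the 72 s allowed. No verdict was reported.

**What I did**
- I picked the guard up by its bar, but the arm's attitude drifted by several degrees under load. I set the guard down on free desk near the lamp, pressed it level and regripped it.
- I then lowered it over the column. It touched the bevel once (about 8 N) and I shifted it about 2 mm. The lugs entered the slots with the bar at 51°, close to the 52° measured by camera.
- The slot ceilings met the lugs at about 82 mm. I raised the guard about 5 mm, turned it 50° clockwise without resistance, and lowered it into the notches. It stopped at about 76 mm with a force of about 11 N, and I let go and backed away 14 cm.

**Last checks**
- **Height:** guard origin about 76 mm above the desk by the arm's reading, which is the home height.
- **Pictures:** a lug shows in the notch. The cap rim matches the home position in the side view. The scene view alone was within its few-pixel reading error of both the home height and 6 mm higher.
- **Force:** the wrist force never read above about 14 N while the guard was on the lamp. I read it only after each move, so a short peak could have gone unseen.
- **Tilt:** the tool was still about 1.7° off vertical when I let go; I did not measure the guard's own tilt afterwards.
- **Other objects:** I did not measure the cover, mug or calculator again at the end. My moves kept well clear of them.

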